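Screw the dust elbow onto its stub and aim it at the seal stone

ROBOT

A 6-joint arm with a two-finger parallel gripper is mounted at the origin on the work surface. World frame = base frame: x ahead of the robot, y to its left, z up, the work surface at z = 0. Lengths are in mm, angles in degrees, forces in N, time in s.
With the tool pointing down it reaches from about 350 to 775 mm from the base axis. Payload 5.5 kg.
Tool frame: the origin (TCP) lies at the very end of the fingers, on their centre line; the grasp point (between the pads) lies 19 mm behind it; z points along the fingers, y is the line along which they close (so a half turn about z gives the same grasp; the last joint's range is limited). The gripper opens to 85 mm and grips with 20 to 120 N. Pads are 22 mm wide; open, the fingers measure 114 mm over their backs; the gripper's body (76 mm by 85 mm) begins 54 mm behind the grasp point. The pads swing forward as they close: fully open they stand 13 mm farther back than shut.
Start: joints at [62.246, 17.945, 2.641, 74.691, 0, 82.002], TCP at [194.381, 541.191, 231.323] pointing down, gripper open.
Joint ranges: [-158.12, 158.12], [-49.38, 96.58], [-58.88, 72.47], [-126.05, 133.96], [-84.25, 85.87], [-180, 180]. Speed limits (degrees/s): [147.25, 147.25, 180, 180, 180, 180].

INTERFACE

Orientations are given as [roll, pitch, yaw] about the fixed x, y, z axes, in that order (R = Rz(yaw) Ry(pitch) Rx(roll)).
In Python, from workcell import env gives the robot as it stands.
- The arm moves only by the tool step_arm, never from a script. Its argument "series" is a list of rows, each an object of numbers: "tx", "ty", "tz": the shift along the world's x, y, z in cm; "wx", "wy", "wz": the turn, a rotation vector about the world's x, y, z in rad; "gripper": the opening in per cent of the stroke, from 0 (shut) to 100 (fully open). In form: [{"tx": .., "ty": .., "tz": .., "wx": .., "wy": .., "wz": .., "gripper": ..}, ...]. A call has 1 to 20 rows; each row shifts and turns the commanded pose from where the row before left it; what a row does not reach is not made up. A row lasts 1/10 s, in which the tool goes at most 50 mm and 8.59 degrees, less where a joint would pass 70% of its speed; a pose out of reach is approached as far as the arm can. A call with a gripper value outside its range is refused whole. The fingers move at their own pace and stop on an object; the grip force is fixed at half the most. Time passes only in rows, so rows that do not move let the fingers close. It gives the time, the measured TCP pose, the force, the opening and the grip force at its end, in the units of the state.
- env.read_state(): the state, without advancing time (a new reading comes with each control period).
- env.capture(name): name is "scene" or "side" or "wrist"; returns (picture, depth): 420x560x3 uint8, blue, green, red; 420x560 float32, mm along the optical axis (not along the pixel's ray), 0 where there is no reading.
- env.camera_params(name): a dict with "mtx" (3x3 intrinsics, pixels), "cam_to_world" (4x4, takes a point from camera to world coordinates); the wrist camera has in their place "tool_from_camera" (4x4, takes a point from camera to tool coordinates, whose origin is the TCP and whose axes are the flange's). Camera axes: x right, y up, looking along -z (the intrinsics and any distortion apply to the point x, -y, -z); pixel columns grow to the right and rows downward; lengths in mm; the calibration is good to about 2 mm. A picture is of the moment at which its call begins: read the wrist's pose just before it. camera_params takes no time and is no camera call.
- env.finish_job(): hands the job in; it is judged then, once.
The state is a dict: "time_s": time; "joint_positions": joint angles; "qvel": joint speeds; "effort": joint torques, N m; "tool_pos": TCP position; "ee_rot": TCP orientation; "contact_force": force on the tool from outside, world axes, zero at the start; "torque": the same for the moment, N m; "grip_width": finger opening in mm; "gripper_force": force on a finger pad.
Only numpy, scipy, OpenCV 4.12 (cv2) and the standard library are available. Lean on these libraries where they do the work, as an engineer would, in place of code of your own. Each camera call takes 0.05 s, during which the arm holds its last target. There are 200 camera calls.

TASK

Pick up the metal dust-extraction elbow, set it upright over the threaded stub on the carving table and screw it well on, clockwise seen from above (a third of a turn from where it first rests is always enough), stopping when its outlet points straight at the stone clamped in the wooden seal bed. Let go and leave it standing there; leave the jar, the brush and the loose stone blank where they are.

Things in the scene. Friction and masses are not known exactly. Their poses are not given: they have to be found in the camera images.
- elbow: Loose aluminium elbow, 0.4 kg, 149 mm tall, at first standing on its socket. Origin: centre of the socket's lower rim; z up the socket; x the way the outlet points. Socket: 63 mm outside, 50 mm bore, 70 mm deep, open below; inside it four small lugs on +x, +y, -x, -y, 22.5 mm above the rim. Outlet: level round spout 44 to 51 mm thick, 90 mm above the rim, ending 95 mm from the axis.
- elbow_boss (a point): Inside the square boss on top of the elbow, on its axis, 133 mm above the rim: the place to grip. Boss 34 x 34 mm, sides along the elbow's x and y, from 113 to 149 mm above the rim; below it a round shoulder 42 mm wide (113 mm up) on the round body 54 mm wide (108 mm up). Axes as the elbow's.
- elbow_mouth (a point): Centre of the outlet's open end, 95 mm out along the elbow's x and 90 mm above its rim.
- stub: Fixed upright steel stub on a round flange (92 mm across, 8 mm thick). Origin: on its axis at the table surface, z up. Top at 76 mm, the last 12 mm tapering from 37 to 24 mm across. Coarse four-start thread, 47 mm across, beginning 60 mm up on +x, +y, -x, -y of this frame; lead 48 mm per turn: turned clockwise seen from above, the elbow sinks 7.6 mm per radian.
- seal_bed: Fixed wooden seal-carving bed (90 x 70 x 42 mm) with a square stone (36 x 36 mm, top 68 mm above the table) clamped in it. This frame's origin lies on the stub's axis at the table surface; its x axis points from the stub straight at the stone. Bed from 133 to 223 mm along x.
- stone_top (a point): Centre of the clamped stone's top face, 164 mm from the stub's axis, 68 mm above the table: the mark to aim the outlet at.
- paste_jar: Bystander: round white jar, 58 mm across, 70 mm tall; origin at the centre of its underside.
- brush: Bystander: wooden-handled brush about 200 mm long lying on the table; origin under its middle.
- stone_blank: Bystander: loose stone blank 80 x 30 x 30 mm lying on the table; origin at the centre of its underside.
- stub_top (a point): Centre of the stub's top, 76 mm up. Set on at any yaw, the elbow's lugs rest on the thread with its rim 42 mm above the table when they meet the thread starts, down to 30 mm just under 90 degrees clockwise of that; then it repeats. The rim meets the flange 255 degrees on: room for a third of a turn from any yaw. Play 3 mm up and down, 1.5 mm sideways; turns easily, stays where left.
There are look-alikes about, which are no part of the job. Several things have the shape of the elbow; the one meant has the colours described above.

How it is judged:
By the outcome, as a careful person would: the job done as asked, in the order asked, and still so for the second after the job is handed in, with the robot touching nothing.
It also fails if it takes over 48 s, if anything falls off the work surface, if the arm or the gripper's body presses on something with over 40 N, if the wrist force passes 120 N, or if a joint passes its speed limit or range.

## Working session

There is one attempt and no reset: what is moved stays moved. The work goes in short steps, Python scripts to look and compute and a tool call to move; the robot and the scene stay as the last step left them, time stands still between calls to the robot, and variables do not carry over. Pictures are saved under pics/ and viewed, at most 10 in all, crops included, and the job is handed in when it is done.

Besides the shell and the picture viewer there is one more tool, called as name([rows], argument=value, ...), one row to a line, values as JSON. step_arm: Moves the arm, as the interface text tells. Its arguments: {"type":"object","properties":{"series":{"type":"array"}},"required":["series"]}

```bash
mkdir -p pics; ls; cat > h.py <<'E'
import numpy as np, cv2
from workcell import env
def ray(name,u,v,st=None):
    p=env.camera_params(name); K=np.array(p["mtx"])
    d=np.linalg.inv(K)@np.array([u,v,1.]); d=np.array([d[0],-d[1],-d[2]])
    T=np.array(p["cam_to_world"]); return T[:3,3],T[:3,:3]@d
def onz(name,u,v,z):
    o,d=ray(name,u,v); return o+d*(z-o[2])/d[2]
def cloud(name,dep):
    p=env.camera_params(name); K=np.array(p["mtx"]); T=np.array(p["cam_to_world"])
    v,u=np.mgrid[:420,:560]; d=np.stack([u,v,np.ones_like(u)],-1)@np.linalg.inv(K).T
    return (d*[1,-1,-1]*dep[...,None])@T[:3,:3].T+T[:3,3]
E
python3 - <<'E'
from h import *
for n in("scene","side"):
    im,d=env.capture(n); cv2.imwrite(f"pics/{n}0.png",im); np.savez(f"{n}0.npz",im=im,d=d)
    p=env.camera_params(n); print(n,{k:np.round(v,2).tolist() if not isinstance(v,str) else v for k,v in p.items()},(d>0).mean())
E
```

```text
pics
scene {'mtx': [[449.64, 0.0, 281.65], [0.0, 449.64, 204.04], [0.0, 0.0, 1.0]], 'cam_to_world': [[0.4, -0.5, 0.77, 1400.59], [0.92, 0.23, -0.33, -419.12], [-0.01, 0.84, 0.55, 774.76], [0.0, 0.0, 0.0, 1.0]]} 0.9900297619047619
side {'mtx': [[426.94, 0.0, 273.33], [0.0, 426.94, 207.85], [0.0, 0.0, 1.0]], 'cam_to_world': [[0.96, 0.21, -0.19, 223.92], [-0.28, 0.75, -0.6, -761.86], [0.01, 0.62, 0.78, 1097.29], [0.0, 0.0, 0.0, 1.0]]} 0.9959141156462585
```

View pics/scene0.png

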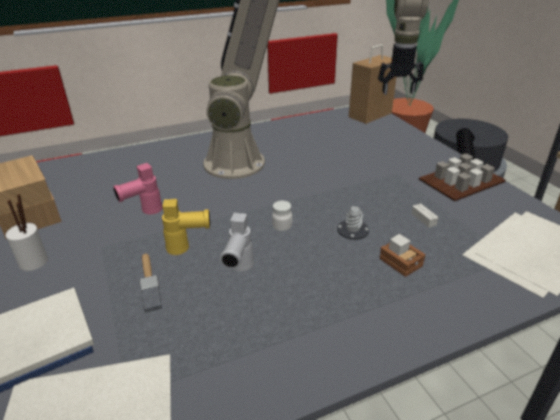

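View pics/side0.png

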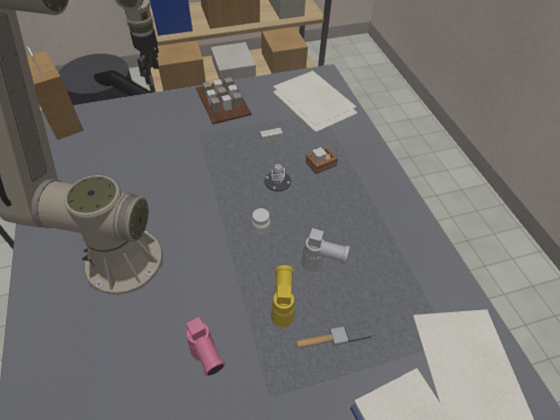

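The metal (grey) elbow is at scene (238,240) / side (315,250), with its mouth at scene (231,259) / side (345,251). The stub is at scene (353,222) / side (278,178) and the clamped stone at scene (400,243) / side (320,155). The pink and yellow elbows are look-alikes.

```bash
python3 - <<'E'
from h import *
def rect(P,c,r,zlo,zhi):
    m=(np.hypot(P[...,0]-c[0],P[...,1]-c[1])<r)&(P[...,2]>zlo)&(P[...,2]<zhi); return P[m]
for n,px in(("scene",dict(boss=(239,220),stub=(354,210),stone=(400,240),jar=(282,207),mouth=(231,259))),("side",dict(boss=(317,235),stub=(278,168),stone=(319,153),jar=(261,214),mouth=(345,251)))):
    z=np.load(n+"0.npz"); P=cloud(n,z["d"])
    for k,(u,v) in px.items(): print(n,k,P[v,u].round(1))
    b=P[px["boss"][1],px["boss"][0]]
    t=rect(P,b,60,143,160)[:,:2].astype(np.float32); r=cv2.minAreaRect(t); print(" boss top",len(t),r, t.mean(0))
    s=P[px["stone"][1],px["stone"][0]]
    t=rect(P,s,50,62,75)[:,:2].astype(np.float32); print(" stone",len(t),cv2.minAreaRect(t),t.mean(0))
    s=P[px["stub"][1],px["stub"][0]]
    t=rect(P,s,50,68,82)[:,:2].astype(np.float32); print(" stubtop",len(t),cv2.minEnclosingCircle(t),t.mean(0))
    t=rect(P,s,65,4,13)[:,:2].astype(np.float32); print(" flange",len(t),cv2.minEnclosingCircle(t))
    t=rect(P,b,120,95,125); t=t[np.hypot(*(t[:,:2]-b[:2]).T)>45][:,:2]; print(" spout top",len(t),t.mean(0),np.degrees(np.arctan2(*(t.mean(0)-b[:2])[::-1])))
print(env.read_state()["tool_pos"],env.read_state()["ee_rot"],env.read_state()["time_s"])
E
```

```text
scene boss [ 546.6 -160.9  146.5]
scene stub [535.3 175.1  74.4]
scene stone [692.8 215.   68.3]
scene jar [427.7   4.5  66.2]
scene mouth [ 616.3 -208.2   94.4]
 boss top 129 ((537.052490234375, -159.60459899902344), (33.32061767578125, 36.77495193481445), 54.0120735168457) [ 538.58136 -159.84236]
 stone 148 ((692.3555297851562, 214.14364624023438), (37.49504089355469, 40.437164306640625), 9.218733787536621) [692.8662 213.8822]
 stubtop 64 ((531.8555297851562, 177.840087890625), 16.14366340637207) [534.04803 177.18205]
 flange 348 ((537.185791015625, 171.4157257080078), 54.87324905395508)
 spout top 313 [ 587.08541566 -203.40136998] -46.427287994504496
side boss [ 537.  -161.7  149.5]
side stub [528.7 172.1  78.5]
side stone [686.  206.8  73.8]
side jar [425.8   8.9  69.4]
side mouth [ 602.6 -212.7  118.4]
 boss top 146 ((535.1484375, -159.62619018554688), (39.03345489501953, 33.448665618896484), 55.893707275390625) [ 534.5063  -160.19704]
 stone 92 ((690.8587646484375, 216.02548217773438), (40.34284591674805, 37.14093780517578), 20.578113555908203) [690.09534 214.40016]
 stubtop 69 ((530.44482421875, 179.26731872558594), 18.377965927124023) [529.1051  176.11435]
 flange 407 ((528.9576416015625, 171.4305877685547), 64.5647201538086)
 spout top 304 [ 565.19589213 -206.53802857] -57.87031013285027
[194.14670591 540.76369535 230.51374535] [-1.79910088e+02 -1.42728992e-02  1.60245108e+02] 0.1
```

step_arm([
  {"tx": 1.71, "ty": -3.5, "tz": 0.3, "wz": -0.0133, "gripper": 100},
  {"tx": 1.71, "ty": -3.5, "tz": 0.3, "wz": -0.0133, "gripper": 100},
  {"tx": 1.71, "ty": -3.5, "tz": 0.3, "wz": -0.0133, "gripper": 100},
  {"tx": 1.71, "ty": -3.5, "tz": 0.3, "wz": -0.0133, "gripper": 100},
  {"tx": 1.71, "ty": -3.5, "tz": 0.3, "wz": -0.0133, "gripper": 100},
  {"tx": 1.71, "ty": -3.5, "tz": 0.3, "wz": -0.0133, "gripper": 100},
  {"tx": 1.71, "ty": -3.5, "tz": 0.3, "wz": -0.0133, "gripper": 100},
  {"tx": 1.71, "ty": -3.5, "tz": 0.3, "wz": -0.0133, "gripper": 100},
  {"tx": 1.71, "ty": -3.5, "tz": 0.3, "wz": -0.0133, "gripper": 100},
  {"tx": 1.71, "ty": -3.5, "tz": 0.3, "wz": -0.0133, "gripper": 100},
  {"tx": 1.71, "ty": -3.5, "tz": 0, "wz": -0.0133, "gripper": 100},
  {"tx": 1.71, "ty": -3.5, "tz": 0, "wz": -0.0133, "gripper": 100},
  {"tx": 1.71, "ty": -3.5, "tz": 0, "wz": -0.0133, "gripper": 100},
  {"tx": 1.71, "ty": -3.5, "tz": 0, "wz": -0.0133, "gripper": 100},
  {"tx": 1.71, "ty": -3.5, "tz": 0, "wz": -0.0133, "gripper": 100},
  {"tx": 1.71, "ty": -3.5, "tz": 0, "wz": -0.0133, "gripper": 100},
  {"tx": 1.71, "ty": -3.5, "tz": 0, "wz": -0.0133, "gripper": 100},
  {"tx": 1.71, "ty": -3.5, "tz": 0, "wz": -0.0133, "gripper": 100},
  {"tx": 1.71, "ty": -3.5, "tz": 0, "wz": -0.0133, "gripper": 100},
  {"tx": 1.71, "ty": -3.5, "tz": 0, "wz": -0.0133, "gripper": 100},
])

```text
invalid input at $.series[0]: expected keys tx, ty, tz, wx, wy, wz, gripper
```

step_arm([
  {"gripper": 100},
  {"gripper": 100},
])

```text
invalid input at $.series[0]: expected keys tx, ty, tz, wx, wy, wz, gripper
```

```bash
cat >> h.py <<'E'
from scipy.spatial.transform import Rotation as R
def wcloud():
    s=env.read_state(); p=env.camera_params("wrist"); im,d=env.capture("wrist")
    T=np.eye(4); T[:3,:3]=R.from_euler("xyz",s["ee_rot"],degrees=True).as_matrix(); T[:3,3]=s["tool_pos"]
    W=T@np.array(p["tool_from_camera"]); K=np.array(p["mtx"])
    v,u=np.mgrid[:420,:560]; q=np.stack([u,v,np.ones_like(u)],-1)@np.linalg.inv(K).T
    P=(q*[1,-1,-1]*d[...,None])@W[:3,:3].T+W[:3,3]; P[d==0]=np.nan
    return im,P,W,K,s
E
python3 - <<'E'
from h import *
im,P,W,K,s=wcloud(); cv2.imwrite("pics/w1.png",im); np.savez("w1.npz",im=im,P=P)
print(s["tool_pos"],s["ee_rot"],s["joint_positions"],W.round(2).tolist(),[k for k in env.camera_params("wrist")])
m=(P[...,2]>143)&(P[...,2]<156)&(np.hypot(P[...,0]-536,P[...,1]+160)<45)
print(m.sum(),cv2.minAreaRect(P[m][:,:2].astype(np.float32)),P[m].mean(0))
E
```

```text
[194.14670591 540.76369535 230.51374535] [-1.79910088e+02 -1.42728992e-02  1.60245108e+02] [6.22461224e+01 1.79854909e+01 2.58428115e+00 7.46898132e+01
 1.62232560e-03 8.20010015e+01] [[0.34, -0.89, -0.3, 116.17], [0.94, 0.32, 0.11, 568.29], [-0.0, -0.32, 0.95, 372.36], [0.0, 0.0, 0.0, 1.0]] ['mtx', 'tool_from_camera']
0 ((0.0, 0.0), (0.0, 0.0), 0.0) [nan nan nan]<stdin>:5: RuntimeWarning: Mean of empty slice.
  ret = um.true_divide(
```

View pics/w1.png

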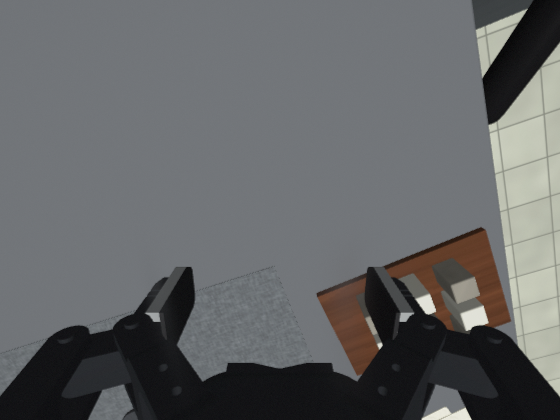

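The view from the start pose shows only empty table and a seal tray at (420,300), because the move was refused. I'll go past the stub first for a close look.

step_arm([
  {"tx": 2.8, "ty": -3.03, "tz": 0.25, "wx": 0, "wy": 0, "wz": -0.02, "gripper": 100},
  {"tx": 2.8, "ty": -3.03, "tz": 0.25, "wx": 0, "wy": 0, "wz": -0.02, "gripper": 100},
  {"tx": 2.8, "ty": -3.03, "tz": 0.25, "wx": 0, "wy": 0, "wz": -0.02, "gripper": 100},
  {"tx": 2.8, "ty": -3.03, "tz": 0.25, "wx": 0, "wy": 0, "wz": -0.02, "gripper": 100},
  {"tx": 2.8, "ty": -3.03, "tz": 0.25, "wx": 0, "wy": 0, "wz": -0.02, "gripper": 100},
  {"tx": 2.8, "ty": -3.03, "tz": 0.25, "wx": 0, "wy": 0, "wz": -0.02, "gripper": 100},
  {"tx": 2.8, "ty": -3.03, "tz": 0.25, "wx": 0, "wy": 0, "wz": -0.02, "gripper": 100},
  {"tx": 2.8, "ty": -3.03, "tz": 0.25, "wx": 0, "wy": 0, "wz": -0.02, "gripper": 100},
  {"tx": 2.8, "ty": -3.03, "tz": 0.25, "wx": 0, "wy": 0, "wz": -0.02, "gripper": 100},
  {"tx": 2.8, "ty": -3.03, "tz": 0.25, "wx": 0, "wy": 0, "wz": -0.02, "gripper": 100},
  {"tx": 2.8, "ty": -3.03, "tz": 0.25, "wx": 0, "wy": 0, "wz": -0.02, "gripper": 100},
  {"tx": 2.8, "ty": -3.03, "tz": 0.25, "wx": 0, "wy": 0, "wz": -0.02, "gripper": 100},
  {"tx": 0, "ty": 0, "tz": 0, "wx": 0, "wy": 0, "wz": 0, "gripper": 100},
  {"tx": 0, "ty": 0, "tz": 0, "wx": 0, "wy": 0, "wz": 0, "gripper": 100},
])

```text
time_s: 1.55
tool_pos: [530.6, 176.7, 260.7]
ee_rot: [-180.0, -0.1, 146.4]
contact_force: [-0.2, 0.7, -0.3]
grip_width: 85.5
gripper_force: 0.0
```

```bash
python3 - <<'E'
from h import *
im,P,W,K,s=wcloud(); cv2.imwrite("pics/w2.png",im); np.savez("w2.npz",im=im,P=P,W=W,K=K)
print(s["tool_pos"],s["ee_rot"],s["joint_positions"])
r=np.hypot(P[...,0]-531,P[...,1]-177)
for lo,hi,rr in((73,80,40),(5,12,60)):
    m=(P[...,2]>lo)&(P[...,2]<hi)&(r<rr); t=P[m][:,:2].astype(np.float32)
    print(m.sum(),cv2.minEnclosingCircle(t),t.mean(0),t.min(0),t.max(0))
m=(P[...,2]>63)&(P[...,2]<73)&(np.hypot(P[...,0]-691,P[...,1]-214)<40)
if m.sum():print(m.sum(),cv2.minAreaRect(P[m][:,:2].astype(np.float32)))
E
```

```text
[530.55134559 176.73680203 260.66335086] [-1.79962810e+02 -7.18977628e-02  1.46373023e+02] [1.01866294e+01 1.58846789e+01 3.91483636e+00 7.81077858e+01
 2.29396534e-02 4.38135679e+01]
407 ((527.9031372070312, 179.87025451660156), 13.26046371459961) [527.78424 180.12752] [515.06805 167.01466] [540.7916  193.12901]
2297 ((528.1515502929688, 180.09466552734375), 45.845523834228516) [522.32495 183.80797] [482.63388 134.66866] [573.6413  225.59523]
444 ((687.22412109375, 216.0797119140625), (35.6290283203125, 36.19332504272461), 12.089522361755371)
```

View pics/w2.png

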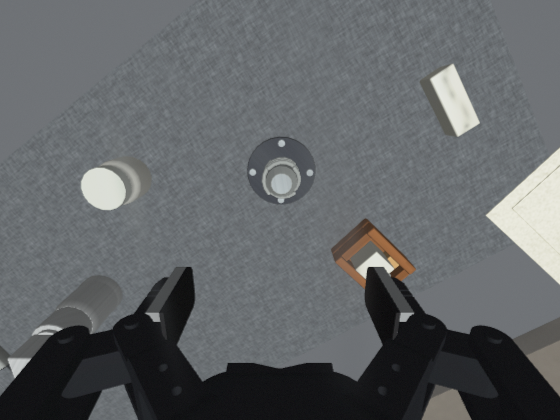

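The wrist view shows the stub at (281,180) and its flange, the jar at (103,188), the bed with its stone at (375,262) and the blank at (450,100). The stub lies at about (528,180), with the stone at a bearing of about 12.9°. Next is the elbow.

step_arm([
  {"tx": 0.05, "ty": -4.2, "tz": 0.1, "wx": 0, "wy": 0, "wz": 0, "gripper": 100},
  {"tx": 0.05, "ty": -4.2, "tz": 0.1, "wx": 0, "wy": 0, "wz": 0, "gripper": 100},
  {"tx": 0.05, "ty": -4.2, "tz": 0.1, "wx": 0, "wy": 0, "wz": 0, "gripper": 100},
  {"tx": 0.05, "ty": -4.2, "tz": 0.1, "wx": 0, "wy": 0, "wz": 0, "gripper": 100},
  {"tx": 0.05, "ty": -4.2, "tz": 0, "wx": 0, "wy": 0, "wz": 0, "gripper": 100},
  {"tx": 0.05, "ty": -4.2, "tz": 0, "wx": 0, "wy": 0, "wz": 0, "gripper": 100},
  {"tx": 0.05, "ty": -4.2, "tz": 0, "wx": 0, "wy": 0, "wz": 0, "gripper": 100},
  {"tx": 0.05, "ty": -4.2, "tz": 0, "wx": 0, "wy": 0, "wz": 0, "gripper": 100},
  {"tx": 0, "ty": 0, "tz": 0, "wx": 0, "wy": 0, "wz": 0, "gripper": 100},
  {"tx": 0, "ty": 0, "tz": 0, "wx": 0, "wy": 0, "wz": 0, "gripper": 100},
])

```text
time_s: 2.6
tool_pos: [534.0, -157.7, 265.1]
ee_rot: [180.0, -0.1, 146.5]
contact_force: [-0.5, 0.0, -0.4]
grip_width: 85.6
gripper_force: 0.0
```

```bash
python3 - <<'E'
from h import *
im,P,W,K,s=wcloud(); cv2.imwrite("pics/w3.png",im); np.savez("w3.npz",im=im,P=P,W=W,K=K)
print(s["tool_pos"],s["ee_rot"],s["joint_positions"])
r=np.hypot(P[...,0]-536,P[...,1]+160)
m=(P[...,2]>144)&(P[...,2]<154)&(r<40)
print(m.sum(),cv2.minAreaRect(P[m][:,:2].astype(np.float32)),P[m].mean(0))
E
```

```text
[ 533.98857178 -157.70967749  265.08882839] [ 1.79971829e+02 -6.17706382e-02  1.46483771e+02] [-2.47353092e+01  1.55549458e+01  4.08782277e+00  7.85896232e+01
  3.72702942e-02  8.78091627e+00]
1323 ((532.7377319335938, -159.04959106445312), (33.50675582885742, 33.85195541381836), 56.161128997802734) [ 532.26285966 -158.80747496  148.07830131]
```

View pics/w3.png

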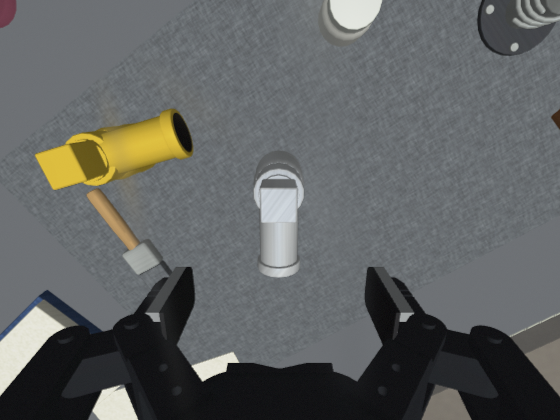

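Here the metal elbow's boss is at (279,205) with its spout pointing down the image. It is aligned with the tool to within 0.5°, so I'll descend and grip.

step_arm([
  {"tx": 0.03, "ty": -0.15, "tz": -2.0, "wx": 0, "wy": 0, "wz": -0.005, "gripper": 75},
  {"tx": 0, "ty": 0, "tz": -3.0, "wx": 0, "wy": 0, "wz": 0, "gripper": 75},
  {"tx": 0, "ty": 0, "tz": -3.0, "wx": 0, "wy": 0, "wz": 0, "gripper": 75},
  {"tx": 0, "ty": 0, "tz": -3.0, "wx": 0, "wy": 0, "wz": 0, "gripper": 75},
  {"tx": 0, "ty": 0, "tz": -2.0, "wx": 0, "wy": 0, "wz": 0, "gripper": 75},
  {"tx": 0, "ty": 0, "tz": -1.0, "wx": 0, "wy": 0, "wz": 0, "gripper": 75},
  {"tx": 0, "ty": 0, "tz": -0.8, "wx": 0, "wy": 0, "wz": 0, "gripper": 75},
  {"tx": 0, "ty": 0, "tz": 0, "wx": 0, "wy": 0, "wz": 0, "gripper": 75},
  {"tx": 0, "ty": 0, "tz": 0, "wx": 0, "wy": 0, "wz": 0, "gripper": 75},
])

```text
time_s: 3.55
tool_pos: [535.3, -159.7, 118.3]
ee_rot: [180.0, 0.1, 146.2]
contact_force: [0.6, -0.1, -1.0]
grip_width: 63.7
gripper_force: 0.0
```

step_arm([
  {"tx": 0, "ty": 0, "tz": 0, "wx": 0, "wy": 0, "wz": 0, "gripper": 0},
  {"tx": 0, "ty": 0, "tz": 0, "wx": 0, "wy": 0, "wz": 0, "gripper": 0},
  {"tx": 0, "ty": 0, "tz": 0, "wx": 0, "wy": 0, "wz": 0, "gripper": 0},
  {"tx": 0, "ty": 0, "tz": 0, "wx": 0, "wy": 0, "wz": 0, "gripper": 0},
  {"tx": 0, "ty": 0, "tz": 0, "wx": 0, "wy": 0, "wz": 0, "gripper": 0},
  {"tx": 0, "ty": 0, "tz": 0, "wx": 0, "wy": 0, "wz": 0, "gripper": 0},
  {"tx": 0, "ty": 0, "tz": 0, "wx": 0, "wy": 0, "wz": 0, "gripper": 0},
])

```text
time_s: 4.25
tool_pos: [535.5, -160.3, 118.4]
ee_rot: [180.0, 0.1, 146.2]
contact_force: [0.4, 1.6, 6.2]
grip_width: 33.2
gripper_force: 60.9
```

Gripped. Next I lift, swing across, and turn +177° counter-clockwise, stopping beside the stub to look at it from the opposite wrist yaw.

step_arm([
  {"tx": 0, "ty": 0, "tz": 1.0, "wx": 0, "wy": 0, "wz": 0, "gripper": 0},
  {"tx": 0, "ty": 0, "tz": 3.0, "wx": 0, "wy": 0, "wz": 0, "gripper": 0},
  {"tx": 0, "ty": 0, "tz": 4.0, "wx": 0, "wy": 0, "wz": 0, "gripper": 0},
  {"tx": 0, "ty": 0, "tz": 4.0, "wx": 0, "wy": 0, "wz": 0, "gripper": 0},
  {"tx": 0, "ty": 0, "tz": 2.0, "wx": 0, "wy": 0, "wz": 0, "gripper": 0},
  {"tx": 0, "ty": 0, "tz": 0, "wx": 0, "wy": 0, "wz": 0, "gripper": 0},
])

```text
time_s: 4.85
tool_pos: [535.9, -160.6, 260.7]
ee_rot: [179.9, 0.3, 146.2]
contact_force: [0.4, -0.7, -2.8]
grip_width: 33.4
gripper_force: 60.5
```

step_arm([
  {"tx": -0.3, "ty": 1.8, "tz": 0, "wx": 0, "wy": 0, "wz": 0.14, "gripper": 0},
  {"tx": -0.3, "ty": 1.8, "tz": 0, "wx": 0, "wy": 0, "wz": 0.14, "gripper": 0},
  {"tx": -0.3, "ty": 1.8, "tz": 0, "wx": 0, "wy": 0, "wz": 0.14, "gripper": 0},
  {"tx": -0.3, "ty": 1.8, "tz": 0, "wx": 0, "wy": 0, "wz": 0.14, "gripper": 0},
  {"tx": -0.3, "ty": 1.8, "tz": 0, "wx": 0, "wy": 0, "wz": 0.14, "gripper": 0},
  {"tx": -0.3, "ty": 1.8, "tz": 0, "wx": 0, "wy": 0, "wz": 0.14, "gripper": 0},
  {"tx": -0.3, "ty": 1.8, "tz": 0, "wx": 0, "wy": 0, "wz": 0.14, "gripper": 0},
  {"tx": -0.3, "ty": 1.8, "tz": 0, "wx": 0, "wy": 0, "wz": 0.14, "gripper": 0},
  {"tx": -0.3, "ty": 1.8, "tz": 0, "wx": 0, "wy": 0, "wz": 0.14, "gripper": 0},
  {"tx": -0.3, "ty": 1.8, "tz": 0, "wx": 0, "wy": 0, "wz": 0.14, "gripper": 0},
  {"tx": -0.3, "ty": 1.8, "tz": 0, "wx": 0, "wy": 0, "wz": 0.14, "gripper": 0},
  {"tx": -0.3, "ty": 1.8, "tz": 0, "wx": 0, "wy": 0, "wz": 0.14, "gripper": 0},
  {"tx": -0.3, "ty": 1.8, "tz": 0, "wx": 0, "wy": 0, "wz": 0.14, "gripper": 0},
  {"tx": -0.3, "ty": 1.8, "tz": 0, "wx": 0, "wy": 0, "wz": 0.14, "gripper": 0},
  {"tx": -0.3, "ty": 1.8, "tz": 0, "wx": 0, "wy": 0, "wz": 0.14, "gripper": 0},
  {"tx": -0.3, "ty": 1.8, "tz": 0, "wx": 0, "wy": 0, "wz": 0.14, "gripper": 0},
  {"tx": -0.3, "ty": 1.8, "tz": 0, "wx": 0, "wy": 0, "wz": 0.14, "gripper": 0},
  {"tx": -0.3, "ty": 1.8, "tz": 0, "wx": 0, "wy": 0, "wz": 0.14, "gripper": 0},
  {"tx": -0.3, "ty": 1.8, "tz": 0, "wx": 0, "wy": 0, "wz": 0.14, "gripper": 0},
  {"tx": -0.3, "ty": 1.8, "tz": 0, "wx": 0, "wy": 0, "wz": 0.14, "gripper": 0},
])

```text
time_s: 6.85
tool_pos: [473.3, 200.4, 255.0]
ee_rot: [179.8, 0.1, -53.0]
contact_force: [-0.2, 0.3, -3.1]
grip_width: 33.3
gripper_force: 60.4
```

step_arm([
  {"tx": 0, "ty": 1.0, "tz": 0, "wx": 0, "wy": 0, "wz": 0.14, "gripper": 0},
  {"tx": 0, "ty": 1.0, "tz": 0, "wx": 0, "wy": 0, "wz": 0.14, "gripper": 0},
  {"tx": 0, "ty": 0, "tz": 0, "wx": 0, "wy": 0, "wz": 0, "gripper": 0},
  {"tx": 0, "ty": 0, "tz": 0, "wx": 0, "wy": 0, "wz": 0, "gripper": 0},
  {"tx": 0, "ty": 0, "tz": 0, "wx": 0, "wy": 0, "wz": 0, "gripper": 0},
])

```text
time_s: 7.35
tool_pos: [474.3, 219.5, 256.5]
ee_rot: [179.9, 0.0, -37.5]
contact_force: [0.3, 0.2, -3.4]
grip_width: 32.9
gripper_force: 60.4
```

```bash
python3 - <<'E'
from h import *
im,P,W,K,s=wcloud(); cv2.imwrite("pics/w4.png",im)
print(s["time_s"],s["tool_pos"],s["ee_rot"],s["joint_positions"],s["grip_width"])
r=np.hypot(P[...,0]-531,P[...,1]-177)
for lo,hi,rr in((73,80,40),(5,12,60)):
    m=(P[...,2]>lo)&(P[...,2]<hi)&(r<rr); t=P[m][:,:2].astype(np.float32)
    print(m.sum(),cv2.minEnclosingCircle(t),t.min(0),t.max(0))
# elbow rim/spout in view
m=(P[...,2]>100)&(P[...,2]<320); print(m.sum())
m=(P[...,2]>63)&(P[...,2]<73)&(np.hypot(P[...,0]-691,P[...,1]-214)<40)
if m.sum():print(m.sum(),cv2.minAreaRect(P[m][:,:2].astype(np.float32)))
E
```

```text
7.35 [474.29390609 219.46975375 256.48429876] [ 1.79909159e+02  4.50479370e-02 -3.74804609e+01] [ 1.60363866e+01  1.18272435e+01 -1.94825536e+00  7.63243248e+01
 -1.77926315e-02 -1.26483173e+02] 32.8534547321012
503 ((527.89501953125, 179.76918029785156), 13.551765441894531) [514.6823  166.44673] [541.26373 192.61305]
2857 ((527.4708251953125, 179.86181640625), 45.84221267700195) [481.66626 134.18185] [573.0177  225.22089]
26823
1278 ((687.3223876953125, 216.00875854492188), (36.984649658203125, 35.98488998413086), 12.737371444702148)
```

View pics/w4.png

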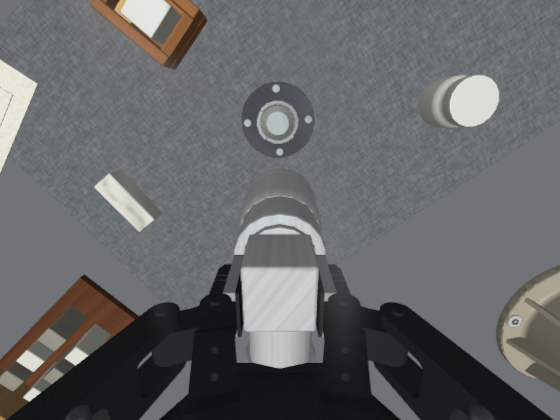

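The stub is at (278,122), the jar at (475,100), the bed at (150,30), and the held elbow's boss at (280,290). Both wrist views put the stub at (527.8,179.9) with the stone at a bearing of 12.75°. Now I'll check where the elbow sits in the grip.

```bash
python3 - <<'E'
from h import *
im,P,W,K,s=wcloud(); p=np.array(s["tool_pos"]); Rt=R.from_euler("xyz",s["ee_rot"],degrees=True).as_matrix()
Q=(P-p)@Rt
g=(Q[...,2]<-25)&(Q[...,2]>-38)&(abs(Q[...,0])<30)&(abs(Q[...,1])<16)
u=np.where(g);print(g.sum(),u[0].min(),u[0].max(),u[1].min(),u[1].max(),Q[g].mean(0),Q[g].min(0),Q[g].max(0))
g2=g&(np.mgrid[:420,:560][0]>262); t=Q[g2]; print(t.mean(0),cv2.minAreaRect(t[:,:2].astype(np.float32)),np.percentile(t[:,2],[5,50,95]))
# socket outer near side + boss front face
for z0 in (20,40,60,80,100):
    h=(abs(Q[...,2]-z0)<5)&(abs(Q[...,0])<60)&(abs(Q[...,1])<40); t=Q[h]
    if len(t)>20:
        A=np.c_[2*t[:,:2],np.ones(len(t))]; c=np.linalg.lstsq(A,(t[:,:2]**2).sum(1),rcond=None)[0]; print(z0,len(t),c[:2],np.sqrt(c[2]+c[0]**2+c[1]**2),t[:,1].min(),t[:,1].max(),t[:,0].max())
E
```

```text
5131 261 336 238 314 [  2.30089456  -0.25031926 -29.77822739] [-17.28373859 -15.99926065 -37.94150471] [ 17.90900335  15.98911623 -25.02818503]
[  2.21554432  -0.2580928  -29.80290484] ((0.3053722381591797, -0.00339508056640625), (31.98045539855957, 35.19593811035156), 89.9666519165039) [-30.89605101 -29.79406707 -28.15102446]
20 442 [-17.92848489   0.74222589] 43.25502904497382 -22.41017001773238 26.976101061474047 27.189361744533198
40 300 [-0.00803313  1.06515873] 26.745863641680742 -22.39119380200104 26.305131284296902 27.27167078860471
60 357 [0.28998844 1.0603415 ] 29.52625510888794 -28.737188456653456 30.61764925210021 30.401613210343186
80 188 [0.00837989 1.06392183] 29.955535941772386 -27.498998702640453 28.98318500387085 30.372107575430093
100 267 [-0.25528723  1.03217657] 30.56060332500962 -29.542235380578546 30.64842993209058 31.04437410629298
```

step_arm([
  {"tx": 1.35, "ty": -0.98, "tz": 0, "wx": 0, "wy": 0, "wz": 0, "gripper": 0},
  {"tx": 1.35, "ty": -0.98, "tz": 0, "wx": 0, "wy": 0, "wz": 0, "gripper": 0},
  {"tx": 1.35, "ty": -0.98, "tz": 0, "wx": 0, "wy": 0, "wz": 0, "gripper": 0},
  {"tx": 1.35, "ty": -0.98, "tz": 0, "wx": 0, "wy": 0, "wz": 0, "gripper": 0},
  {"tx": 0, "ty": 0, "tz": -2.5, "wx": 0, "wy": 0, "wz": 0, "gripper": 0},
  {"tx": 0, "ty": 0, "tz": -2.0, "wx": 0, "wy": 0, "wz": 0, "gripper": 0},
  {"tx": 0, "ty": 0, "tz": -1.0, "wx": 0, "wy": 0, "wz": 0, "gripper": 0},
  {"tx": 0, "ty": 0, "tz": 0, "wx": 0, "wy": 0, "wz": 0, "gripper": 0},
  {"tx": 0, "ty": 0, "tz": 0, "wx": 0, "wy": 0, "wz": 0, "gripper": 0},
  {"tx": 0, "ty": 0, "tz": 0, "wx": 0, "wy": 0, "wz": 0, "gripper": 0},
])

```text
time_s: 8.45
tool_pos: [529.6, 181.0, 203.6]
ee_rot: [-179.9, -0.1, -37.3]
contact_force: [-0.1, -0.8, -2.0]
grip_width: 33.2
gripper_force: 60.3
```

step_arm([
  {"tx": -0.08, "ty": -0.04, "tz": -0.8, "wx": 0, "wy": 0, "wz": 0, "gripper": 0},
  {"tx": 0, "ty": 0, "tz": -0.8, "wx": 0, "wy": 0, "wz": 0, "gripper": 0},
  {"tx": 0, "ty": 0, "tz": -0.8, "wx": 0, "wy": 0, "wz": 0, "gripper": 0},
  {"tx": 0, "ty": 0, "tz": -0.8, "wx": 0, "wy": 0, "wz": 0, "gripper": 0},
  {"tx": 0, "ty": 0, "tz": 0, "wx": 0, "wy": 0, "wz": 0, "gripper": 0},
  {"tx": 0, "ty": 0, "tz": 0, "wx": 0, "wy": 0, "wz": 0, "gripper": 0},
])

```text
time_s: 9.05
tool_pos: [527.6, 180.5, 169.9]
ee_rot: [180.0, 0.0, -37.3]
contact_force: [-0.7, 0.8, -2.8]
grip_width: 32.7
gripper_force: 60.4
```

step_arm([
  {"tx": 0, "ty": 0, "tz": -0.4, "wx": 0, "wy": 0, "wz": 0, "gripper": 0},
  {"tx": 0, "ty": 0, "tz": -0.4, "wx": 0, "wy": 0, "wz": 0, "gripper": 0},
  {"tx": 0, "ty": 0, "tz": 0, "wx": 0, "wy": 0, "wz": 0, "gripper": 0},
  {"tx": 0, "ty": 0, "tz": 0, "wx": 0, "wy": 0, "wz": 0, "gripper": 0},
])

```text
time_s: 9.45
tool_pos: [527.8, 180.5, 162.2]
ee_rot: [180.0, 0.0, -37.3]
contact_force: [0.1, 0.2, -2.6]
grip_width: 33.3
gripper_force: 60.5
```

Free so far, with the rim at about 44 mm. I'll go down 2 mm at a time until it makes contact.

step_arm([
  {"tx": 0, "ty": 0, "tz": -0.2, "wx": 0, "wy": 0, "wz": 0, "gripper": 0},
  {"tx": 0, "ty": 0, "tz": -0.2, "wx": 0, "wy": 0, "wz": 0, "gripper": 0},
  {"tx": 0, "ty": 0, "tz": 0, "wx": 0, "wy": 0, "wz": 0, "gripper": 0},
])

```text
time_s: 9.75
tool_pos: [527.7, 180.4, 158.0]
ee_rot: [180.0, 0.0, -37.3]
contact_force: [-0.1, -0.5, -3.5]
grip_width: 33.1
gripper_force: 60.5
```

step_arm([
  {"tx": 0, "ty": 0, "tz": -0.15, "wx": 0, "wy": 0, "wz": 0, "gripper": 0},
  {"tx": 0, "ty": 0, "tz": -0.15, "wx": 0, "wy": 0, "wz": 0, "gripper": 0},
  {"tx": 0, "ty": 0, "tz": 0, "wx": 0, "wy": 0, "wz": 0, "gripper": 0},
])

```text
time_s: 10.05
tool_pos: [527.7, 180.5, 155.1]
ee_rot: [180.0, 0.0, -37.3]
contact_force: [0.3, -0.1, -3.7]
grip_width: 32.9
gripper_force: 60.5
```

step_arm([
  {"tx": 0, "ty": 0, "tz": -0.15, "wx": 0, "wy": 0, "wz": 0, "gripper": 0},
  {"tx": 0, "ty": 0, "tz": -0.1, "wx": 0, "wy": 0, "wz": 0, "gripper": 0},
  {"tx": 0, "ty": 0, "tz": 0, "wx": 0, "wy": 0, "wz": 0, "gripper": 0},
])

```text
time_s: 10.35
tool_pos: [528.2, 180.5, 153.8]
ee_rot: [-180.0, -0.0, -37.3]
contact_force: [-1.9, -1.3, 4.6]
grip_width: 33.4
gripper_force: 61.6
```

step_arm([
  {"tx": 0, "ty": 0, "tz": -0.15, "wx": 0, "wy": 0, "wz": 0, "gripper": 0},
  {"tx": 0, "ty": 0, "tz": -0.1, "wx": 0, "wy": 0, "wz": 0, "gripper": 0},
  {"tx": 0, "ty": 0, "tz": 0, "wx": 0, "wy": 0, "wz": 0, "gripper": 0},
])

```text
time_s: 10.65
tool_pos: [528.5, 180.5, 153.4]
ee_rot: [-179.9, -0.1, -37.3]
contact_force: [-4.9, -2.1, 17.2]
grip_width: 33.2
gripper_force: 63.2
```

It rests at a rim height of about 35.6 mm, roughly 48° past a thread start, so there is plenty of room to turn. I'll screw clockwise, sinking 7.6 mm/rad.

step_arm([
  {"tx": 0, "ty": 0, "tz": 0.05, "wx": 0, "wy": 0, "wz": -0.04, "gripper": 0},
  {"tx": 0, "ty": 0, "tz": -0.04, "wx": 0, "wy": 0, "wz": -0.06, "gripper": 0},
  {"tx": 0, "ty": 0, "tz": -0.06, "wx": 0, "wy": 0, "wz": -0.08, "gripper": 0},
  {"tx": 0, "ty": 0, "tz": -0.06, "wx": 0, "wy": 0, "wz": -0.08, "gripper": 0},
  {"tx": 0, "ty": 0, "tz": -0.06, "wx": 0, "wy": 0, "wz": -0.08, "gripper": 0},
  {"tx": 0, "ty": 0, "tz": 0, "wx": 0, "wy": 0, "wz": 0, "gripper": 0},
])

```text
time_s: 11.25
tool_pos: [529.2, 180.5, 151.0]
ee_rot: [-179.8, -0.1, -56.9]
contact_force: [-2.2, -0.5, 10.7]
grip_width: 33.2
gripper_force: 62.3
```

step_arm([
  {"tx": 0, "ty": 0, "tz": -0.06, "wx": 0, "wy": 0, "wz": -0.08, "gripper": 0},
  {"tx": 0, "ty": 0, "tz": -0.06, "wx": 0, "wy": 0, "wz": -0.08, "gripper": 0},
  {"tx": 0, "ty": 0, "tz": -0.06, "wx": 0, "wy": 0, "wz": -0.08, "gripper": 0},
  {"tx": 0, "ty": 0, "tz": -0.06, "wx": 0, "wy": 0, "wz": -0.08, "gripper": 0},
  {"tx": 0, "ty": 0, "tz": -0.06, "wx": 0, "wy": 0, "wz": -0.08, "gripper": 0},
  {"tx": 0, "ty": 0, "tz": -0.06, "wx": 0, "wy": 0, "wz": -0.08, "gripper": 0},
  {"tx": 0, "ty": 0, "tz": -0.06, "wx": 0, "wy": 0, "wz": -0.08, "gripper": 0},
  {"tx": 0, "ty": 0, "tz": -0.06, "wx": 0, "wy": 0, "wz": -0.08, "gripper": 0},
  {"tx": 0, "ty": 0, "tz": -0.06, "wx": 0, "wy": 0, "wz": -0.08, "gripper": 0},
  {"tx": 0, "ty": 0, "tz": -0.06, "wx": 0, "wy": 0, "wz": -0.08, "gripper": 0},
  {"tx": 0, "ty": 0, "tz": -0.06, "wx": 0, "wy": 0, "wz": -0.08, "gripper": 0},
  {"tx": 0, "ty": 0, "tz": -0.06, "wx": 0, "wy": 0, "wz": -0.08, "gripper": 0},
  {"tx": 0, "ty": 0, "tz": 0, "wx": 0, "wy": 0, "wz": 0, "gripper": 0},
])

```text
time_s: 12.55
tool_pos: [529.5, 180.7, 143.8]
ee_rot: [-179.8, 0.1, -111.9]
contact_force: [-0.1, 1.0, 9.8]
grip_width: 33.3
gripper_force: 62.1
```

step_arm([
  {"tx": 0, "ty": 0, "tz": -0.06, "wx": 0, "wy": 0, "wz": -0.08, "gripper": 0},
  {"tx": 0, "ty": 0, "tz": -0.06, "wx": 0, "wy": 0, "wz": -0.08, "gripper": 0},
  {"tx": 0, "ty": 0, "tz": -0.06, "wx": 0, "wy": 0, "wz": -0.08, "gripper": 0},
  {"tx": 0, "ty": 0, "tz": -0.06, "wx": 0, "wy": 0, "wz": -0.08, "gripper": 0},
  {"tx": 0, "ty": 0, "tz": -0.06, "wx": 0, "wy": 0, "wz": -0.08, "gripper": 0},
  {"tx": 0, "ty": 0, "tz": -0.06, "wx": 0, "wy": 0, "wz": -0.08, "gripper": 0},
  {"tx": 0, "ty": 0, "tz": -0.06, "wx": 0, "wy": 0, "wz": -0.08, "gripper": 0},
  {"tx": 0, "ty": 0, "tz": -0.06, "wx": 0, "wy": 0, "wz": -0.08, "gripper": 0},
  {"tx": 0, "ty": 0, "tz": -0.06, "wx": 0, "wy": 0, "wz": -0.08, "gripper": 0},
  {"tx": 0, "ty": 0, "tz": -0.06, "wx": 0, "wy": 0, "wz": -0.08, "gripper": 0},
  {"tx": 0, "ty": 0, "tz": -0.06, "wx": 0, "wy": 0, "wz": -0.08, "gripper": 0},
  {"tx": 0, "ty": 0, "tz": -0.06, "wx": 0, "wy": 0, "wz": -0.08, "gripper": 0},
  {"tx": 0, "ty": 0, "tz": 0, "wx": 0, "wy": 0, "wz": 0, "gripper": 0},
  {"tx": 0, "ty": 0, "tz": 0, "wx": 0, "wy": 0, "wz": 0, "gripper": 0},
])

```text
time_s: 13.95
tool_pos: [530.2, 180.6, 136.5]
ee_rot: [-180.0, 0.3, -166.8]
contact_force: [1.0, -1.1, 8.2]
grip_width: 33.3
gripper_force: 61.9
```

```bash
python3 - <<'E'
from h import *
s=env.read_state(); print(s["tool_pos"],s["ee_rot"],s["joint_positions"])
im,P,W,K,s=wcloud(); Rt=R.from_euler("xyz",s["ee_rot"],degrees=True).as_matrix(); Q=(P-s["tool_pos"])@Rt
v,u=np.mgrid[:420,:560]
m=(Q[...,2]<-25)&(Q[...,2]>-36)&(abs(Q[...,0])<22)&(u>200)&(u<360)&(abs(Q[...,1])<18)
n,l,st,c=cv2.connectedComponentsWithStats(m.astype(np.uint8)); k=1+st[1:,4].argmax(); t=P[l==k]; print(len(t),t.mean(0))
fu=np.array([[a for a in (np.where((l==k)[r])[0][[0,-1]])] for r in range(280,325) if (l==k)[r].any()]); print(fu[::8].tolist())
E
```

```text
[530.21372433 180.63999295 136.47686789] [-179.96087539    0.32543527 -166.84651732] [ 1.06158327e+01  1.86480688e+01 -9.96689836e+00  6.10581845e+01
 -2.46773882e-02 -2.53760925e+00]
5450 [525.29186026 179.77547244 166.19532795]
[[238, 320], [236, 321], [240, 319], [241, 319], [241, 318], [241, 318]]
```

step_arm([
  {"tx": 0, "ty": 0, "tz": 0.1, "wx": 0, "wy": 0, "wz": -0.007, "gripper": 0},
  {"tx": 0, "ty": 0, "tz": 0, "wx": 0, "wy": 0, "wz": 0, "gripper": 0},
  {"tx": 0, "ty": 0, "tz": 0, "wx": 0, "wy": 0, "wz": 0, "gripper": 80},
  {"tx": 0, "ty": 0, "tz": 0, "wx": 0, "wy": 0, "wz": 0, "gripper": 80},
  {"tx": 0, "ty": 0, "tz": 0, "wx": 0, "wy": 0, "wz": 0, "gripper": 80},
  {"tx": 0, "ty": 0, "tz": 0, "wx": 0, "wy": 0, "wz": 0, "gripper": 80},
  {"tx": 0, "ty": 0, "tz": 0, "wx": 0, "wy": 0, "wz": 0, "gripper": 80},
])

```text
time_s: 14.7
tool_pos: [527.6, 180.5, 134.9]
ee_rot: [180.0, -0.0, -167.2]
contact_force: [0.4, -0.1, 1.1]
grip_width: 68.5
gripper_force: 0.0
```

step_arm([
  {"tx": 0, "ty": 0, "tz": 1.0, "wx": 0, "wy": 0, "wz": 0, "gripper": 80},
  {"tx": 0, "ty": 0, "tz": 3.0, "wx": 0, "wy": 0, "wz": 0, "gripper": 80},
  {"tx": 0, "ty": 0, "tz": 4.0, "wx": 0, "wy": 0, "wz": 0, "gripper": 80},
  {"tx": 0, "ty": 0, "tz": 4.0, "wx": 0, "wy": 0, "wz": 0, "gripper": 80},
  {"tx": 0, "ty": 0, "tz": 0, "wx": 0, "wy": 0, "wz": 0, "gripper": 80},
  {"tx": 0, "ty": 0, "tz": 0, "wx": 0, "wy": 0, "wz": 0, "gripper": 80},
  {"tx": 0, "ty": 0, "tz": 0, "wx": 0, "wy": 0, "wz": 0, "gripper": 80},
])

```text
time_s: 15.4
tool_pos: [527.4, 180.4, 254.6]
ee_rot: [180.0, -0.1, -167.2]
contact_force: [0.3, -1.2, 0.1]
grip_width: 68.5
gripper_force: 0.0
```

```bash
python3 - <<'E'
from h import *
im,P,W,K,s=wcloud(); cv2.imwrite("pics/w5.png",im)
print(s["tool_pos"],s["ee_rot"])
r=np.hypot(P[...,0]-528,P[...,1]-180)
m=(P[...,2]>158)&(P[...,2]<174)&(r<35); q=cv2.minAreaRect(P[m][:,:2].astype(np.float32)); print(m.sum(),q,np.median(P[m],0))
# spout top ridge
sp=(P[...,2]>110)&(P[...,2]<140)&(r>40)&(r<105); t=P[sp]; d=t[:,:2]-q[0]; th=np.radians(12.75)
a=d@[np.cos(th),np.sin(th)]; b=d@[-np.sin(th),np.cos(th)]
for lo in range(40,96,8):
    k=(a>lo)&(a<lo+8)
    if k.sum()>5: print(lo,k.sum(),b[k].min().round(1),b[k].max().round(1),((b[k].min()+b[k].max())/2).round(2),t[k][:,2].max().round(1))
m=(P[...,2]>63)&(P[...,2]<73)&(np.hypot(P[...,0]-687,P[...,1]-216)<40)
if m.sum():
    z=cv2.minAreaRect(P[m][:,:2].astype(np.float32)); print(m.sum(),z,np.degrees(np.arctan2(z[0][1]-q[0][1],z[0][0]-q[0][0])))
E
```

```text
[527.38406717 180.38867581 254.55834259] [ 1.79991144e+02 -6.88819260e-02 -1.67214095e+02]
1716 ((525.1666259765625, 178.8260498046875), (34.555999755859375, 33.964656829833984), 12.842333793640137) [523.41403438 178.58786065 166.36043025]
40 246 -19.3 21.7 1.21 132.0
48 296 -19.6 22.0 1.21 131.4
56 292 -19.8 22.2 1.19 131.8
64 286 -20.1 22.4 1.13 131.5
72 284 -20.3 22.6 1.14 131.5
80 415 -23.5 25.9 1.19 135.1
88 262 -23.8 26.0 1.1 135.3
688 ((687.43994140625, 216.14642333984375), (36.68232345581055, 35.65118408203125), 12.839667320251465) 12.951929838896756
```

View pics/w5.png

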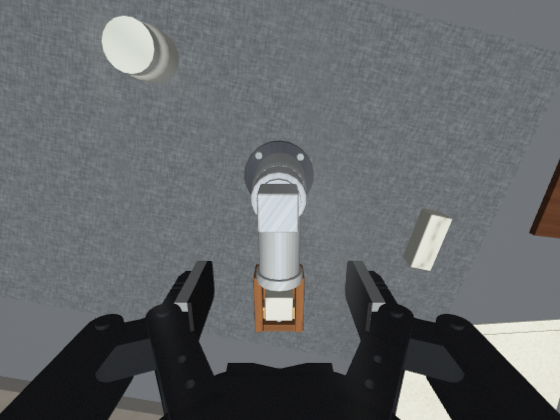

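The elbow stands on the stub, with its boss at (278,210) and its spout pointing straight down the image at the clamped stone (279,308). Its yaw is 12.8° against a target of about 12.8°, and the gripper is clear. Handing in.

```bash
python3 -c "
from workcell import env
print(env.finish_job())"
```

```text
the job is handed in; nothing more can be done
None
```

The metal elbow is screwed about 130° clockwise onto the stub with its outlet pointing at the clamped stone (within about 0.3° by the wrist camera); it is released, the gripper is clear, the jar, brush and blank were left alone, and the job was handed in at about 15.5 s.

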